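# Slide the specimen carrier under the reader head

## Task

Load the carrier with the round tablet into the reader: lift it by its post, lay it in the flared mouth of the guide with the tablet end towards the head, and slide it under the head, past the sprung roller, until it is fully home against the hidden stop, and leave it there. Push gently (never with more than 25 N) and by feel, because the stop has been set by the last user. Leave the other carrier and everything else on the bench where it is.

Things in the scene. Friction and masses are not known exactly. Their poses are not given: they have to be found in the camera images.
- carrier: The carrier to load: low black sled 110 long (its x) x 50 wide (y) x 10 mm thick, about 160 g, with a white ROUND tablet, 36 mm across, flush in the deck 18 mm ahead (+x) of centre. Bare-metal post 20 (x) x 14 (y) mm, centred 37 mm behind (-x) the origin, up to 44 mm above the underside; 8 mm of deck lies behind it. Origin: centre of the underside; +x to the nose (tablet end), z up.
- other_carrier: A second carrier of the same pattern, size, origin and axes, but with a SQUARE white specimen 30 x 30 mm. To be left alone. The two lie side by side on the bench, in either order.
- reader: Bench reader, fixed: aluminium plate 110 mm wide, top (the guide floor) at z = 10 mm, with a guide and a white gantry across it. Origin: at bench level on the guide's centre line, below the gantry's front face; +x = the way a carrier is pushed in, z up; all x below are in this frame. Plate from x = -170 to +100 mm. With a carrier home its post stays outside, 27 to 57 mm before the gantry.
- mouth (a point): Wide end of the guide's flared mouth, on the floor on the centre line, at x = -110 mm of the reader. Two rails, 8 mm thick and 8 mm high, stand 90 mm apart (clear width) here, narrow to 54 mm at x = -40 mm and run on straight and parallel under the gantry. Before the mouth the plate is open.
- gantry (a point): Middle of the lower front edge of the gantry (x = 0, z = 24 mm: 14 mm above the guide floor). The gantry runs from x = 0 to 80 mm, 110 mm wide, top at z = 74 mm; the dark round head on it, 52 mm across, centred at x = 45 mm, reaches z = 154 mm.
- roller_low (a point): Lowest point of the rubber cross roller under the gantry (x = 12 mm), 24 mm across, not turning, which a light spring presses down to 7.5 mm above the guide floor. An entering carrier must lift it and then rubs under it: some 5 to 10 N of push to enter, then 3 to 8 N to slide on; a firm rise beyond that is the stop.
- pin (a joint): Light sprung pin in the face of the rigid stop, hidden under the gantry; value = how far it is pressed in, m: 0 = free (8 mm out of the face), 0.008 = flush, carrier bearing on the stop. Spring 0.3 to 1 N, too weak to push back a carrier under the roller. The stop's face is at x = 40 mm of the reader, give or take 15 mm, elsewhere each time.
- beaker: Bystander: glass beaker, 68 mm across, 85 mm high; origin under its centre.
- jar: Bystander: amber jar, 48 mm across, 60 mm high; origin under its centre.
- wash_bottle: Bystander: white plastic bottle, 64 mm across, 150 mm high; origin under its centre.
- spatula: Bystander: slim steel spatula, 170 mm long, lying on the bench; origin under its middle.
- dish: Bystander: white porcelain dish, 90 mm across, 30 mm high; origin under its centre.
- cork_ring: Bystander: cork ring, 90 mm across, 25 mm high; origin under its centre.
Things that resemble listed ones, but are neither listed nor needed, are in the scene too. What is shaped like the carrier but pink, purple or yellow is not meant.

How it is judged (in metres and radians):
On the way, in this order (a step that is already met when the one before it is completed fails the run):
1. the carrier lies flat in the guide with its nose past the roller (y of carrier in the frame of reader between -0.006 and 0.006 m and z of carrier in the frame of reader between 0.006 and 0.014 m and angle between the x axis of carrier and the x axis of reader, either way round below 0.1 rad and x of carrier in the frame of reader between -0.041 and 0.03 m).
2. the carrier is home: the sensing pin is pressed in (y of carrier in the frame of reader between -0.006 and 0.006 m and z of carrier in the frame of reader between 0.006 and 0.014 m and angle between the x axis of carrier and the x axis of reader, either way round below 0.1 rad and value of joint pin above 0.006 m), for 0.2 s.
At the end, for the whole second after the job is handed in: The carrier with the round tablet lies flat in the guide (within 6 mm of the centre line and 0.1 rad of its direction, underside within 4 mm of the floor), nose under the head, home to within 2 mm of the stop (pin pressed in more than 6 of its 8 mm), at rest and let go (all of step 2 and x of carrier in the frame of reader between -0.041 and 0.006 m and linear speed of carrier below 0.01 m/s); the robot touches nothing.
It fails at once if once in the guide (nose within 15 mm of the gantry or under it), the carrier is pressed against the reader with more than 45 N in all (push, roller and floor together; about 25 to 30 N of push) (contact force between carrier and reader above 45 N and x of carrier in the frame of reader above -0.07 m).
It fails at once if the other carrier is moved more than 15 mm (distance of other_carrier from where it was at the start of the episode above 0.015 m).
It fails at once if a bystander (beaker, jar, bottle, spatula, dish or cork ring) is moved more than 30 mm (distance of any of beaker, jar, wash_bottle, spatula, dish, cork_ring from where it was at the start of the episode above 0.03 m).
It also fails if it takes over 59 s, if anything falls off the work surface, if the arm or the gripper's body presses on something with over 40 N, if the wrist force passes 120 N, or if a joint passes its speed limit or range.

## Robot

A 7-joint arm with a two-finger parallel gripper is mounted at the origin on the work surface. World frame = base frame: x ahead of the robot, y to its left, z up, the work surface at z = 0. Lengths are in mm, angles in rad, forces in N, time in s.
With the tool pointing down it reaches from about 400 to 875 mm from the base axis. Payload 4.4 kg.
Tool frame: the origin (TCP) lies at the very end of the fingers, on their centre line; the grasp point (between the pads) lies 19 mm behind it; z points along the fingers, y is the direction in which the jaws open and shut (so a half turn about z gives the same grasp; the last joint's range is limited). The gripper opens to 85 mm and grips with 20 to 120 N. Pads are 22 mm wide; open, the fingers measure 114 mm over their backs; the gripper's body (76 mm by 85 mm) begins 54 mm behind the grasp point. The pads swing forward as they close: fully open they stand 13 mm farther back than shut.
Start: joints at [1.253, 0.628, 0.038, 1.517, -0.027, 0.996, -0.02], TCP at [161.975, -629.51, 196.913] pointing down, gripper open.
Joint ranges: [-3.06, 3.06], [-0.37, 2.12], [-1.25, 1.32], [0.18, 2.47], [-1.1, 4.24], [0.23, 1.98], [-2.94, 2.94]. Speed limits (rad/s): [2.57, 2.57, 3.14, 3.14, 3.14, 3.14, 3.14].

## Interface

Orientations are given as [roll, pitch, yaw] about the fixed x, y, z axes, in that order (R = Rz(yaw) Ry(pitch) Rx(roll)).
In Python, from cell import ctrl, eyes gives the robot as it stands.
- The arm moves only by the tool move_arm, never from a script. Its argument "increments" is a list of rows, each a list of 6 numbers: the shift along the tool's x, y, z in cm, then the turn, a rotation vector about the tool's x, y, z in degrees. In form: [[x, y, z, wx, wy, wz], ...]. A call has 1 to 20 rows; each row is the pose to reach, as a shift and turn from the pose commanded when the call began, along the tool's axes at that moment; what a row does not reach only later rows make up. A row lasts 1/10 s, in which the tool goes at most 50 mm and 8.59 degrees, less where a joint would pass 70% of its speed; a pose out of reach is approached as far as the arm can. A call with a gripper value outside its range is refused whole. "grip" is the opening, from -1 (shut) to 1 (fully open), set as the call begins (left out, the last holds). The fingers move at their own pace and stop on an object; the grip force is fixed at half the most. Time passes only in rows, so rows that repeat a pose let the fingers close. It gives the time, the measured TCP pose, the force and the opening at its end, in the units of the state.
- ctrl.read_state(): the state, without advancing time (a new reading comes with each control period).
- eyes.get_image(name): name is "scene" or "side" or "wrist"; returns the picture (400x640x3 uint8, red, green, blue); there is no depth.
- eyes.calibration(name): a dict with "fx", "fy", "cx", "cy" (pixels), "pose" (4x4, takes a point from camera to world coordinates); the wrist camera has in their place "tool_from_camera" (4x4, takes a point from camera to tool coordinates, whose origin is the TCP and whose axes are the flange's). Camera axes: x right, y up, looking along -z (the intrinsics and any distortion apply to the point x, -y, -z); pixel columns grow to the right and rows downward; lengths in mm; the calibration is good to about 2 mm. A picture is of the moment at which its call begins: read the wrist's pose just before it. calibration takes no time and is no camera call.
- ctrl.finish_job(): hands the job in, once; it reports no verdict.
The state is a dict: "clock": time; "qpos": joint angles; "qd": joint speeds; "tau": joint torques, N m; "eef_pos": TCP position; "tool_rot": TCP orientation; "force": force on the tool from outside, world axes, zero at the start; "torque": the same for the moment, N m; "width": finger opening in mm.
Only numpy, scipy, OpenCV 4.12 (cv2) and the standard library are available. Lean on these libraries where they do the work, as an engineer would, in place of code of your own. Each camera call takes 0.05 s, during which the arm holds its last target. There are 200 camera calls.

## Working session

There is one attempt and no reset: what is moved stays moved. The work goes in short steps, Python scripts to look and compute and a tool call to move; the robot and the scene stay as the last step left them, time stands still between calls to the robot, and variables do not carry over. Pictures are saved under pics/ and viewed, about 8 in all and at most 12, crops included, and the job is handed in when it is done.

Besides the shell and the picture viewer there is one more tool, called after "Request:" in YAML: its name, and indented under it one key for each argument. move_arm: Moves the arm, as the interface text tells. Its arguments: {"type":"object","properties":{"increments":{"type":"array","items":{"type":"array","items":{"type":"number"}}},"grip":{"type":"number"}},"required":["increments"]}

```bash
mkdir -p pics; ls; python3 - <<'E'
from cell import ctrl, eyes
import cv2,numpy as np
s=ctrl.read_state();print(s)
for n in("scene","side","wrist"):
    im=eyes.get_image(n);cv2.imwrite(f"pics/{n}0.png",im[:,:,::-1])
    c=eyes.calibration(n);print(n,{k:np.round(v,3).tolist() if not isinstance(v,str) else v for k,v in c.items()})
E
```

```text
pics
{'clock': 0.0, 'qpos': array([ 1.25320018,  0.62932281,  0.03845272,  1.5184131 , -0.02700993,
        0.99628893, -0.0199918 ]), 'qd': array([-0.00043491,  0.00053501, -0.00034248,  0.00167822, -0.000855  ,
        0.00187891, -0.00042174]), 'tau': array([-3.63999670e-04, -5.63410485e+01,  1.22645460e+00, -1.93440682e+01,
        1.10993240e-02,  1.05964343e-02,  4.96784438e-06]), 'eef_pos': array([ 161.78950382, -628.80918146,  195.99003819]), 'tool_rot': array([-3.13967888e+00,  2.29734041e-05,  2.51789236e-01]), 'force': array([ 0.25208052,  0.71247702, -0.17227031]), 'torque': array([-0.0280502 , -0.05371992,  0.00227188]), 'width': 85.50008184128447}
scene {'fx': 370.878, 'fy': 370.878, 'cx': 318.666, 'cy': 196.536, 'pose': [[-0.83, -0.405, 0.384, 936.057], [0.558, -0.583, 0.59, 650.799], [-0.015, 0.704, 0.71, 840.181], [0.0, 0.0, 0.0, 1.0]]}
side {'fx': 468.102, 'fy': 468.102, 'cx': 328.613, 'cy': 206.587, 'pose': [[0.972, 0.117, -0.202, 236.459], [-0.233, 0.539, -0.809, -1087.751], [0.014, 0.834, 0.552, 779.63], [0.0, 0.0, 0.0, 1.0]]}
wrist {'fx': 350.033, 'fy': 350.033, 'cx': 322.263, 'cy': 198.132, 'tool_from_camera': [[-0.001, 0.962, 0.273, 69.805], [1.0, 0.001, -0.001, -0.848], [-0.001, 0.273, -0.962, -176.891], [0.0, 0.0, 0.0, 1.0]]}
```

View pics/scene0.png

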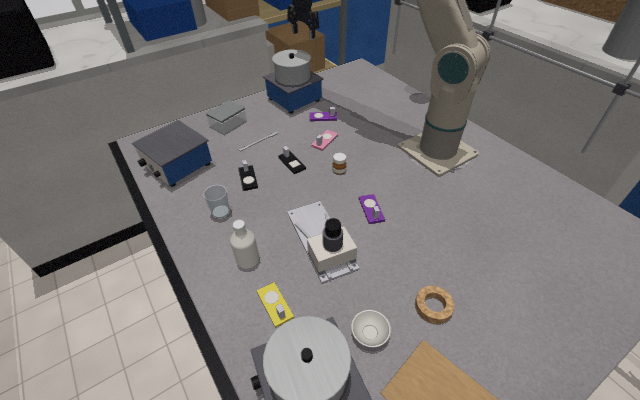

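View pics/side0.png

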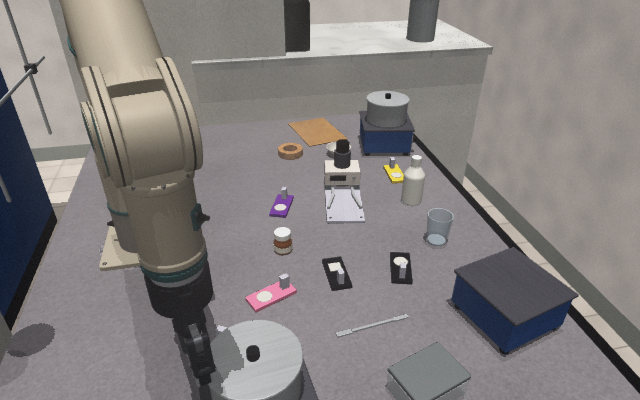

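Candidates: black carriers at side (401,267) and (336,272), which are scene (248,177) and (291,160). The pink, purple and yellow ones are decoys. I'll check which black one is round in a close crop.

```bash
python3 - <<'E'
import cv2,numpy as np
a=cv2.imread('pics/side0.png');b=cv2.imread('pics/scene0.png')
f=lambda i,x,y,w,h,s:cv2.resize(i[y:y+h,x:x+w],None,fx=s,fy=s,interpolation=cv2.INTER_CUBIC)
A=f(a,310,245,110,50,7.2)[:, :790]; B=f(a,310,130,66,100,2.2)
c=f(b,230,145,80,50,4.9); d=f(b,280,195,90,90,2.7)
out=np.zeros((600,792,3),np.uint8)
out[:360,:790]=A
out[360:360+B.shape[0],:B.shape[1]]=B[:240]
out[360:600,150:150+392]=c[:240]
out[360:600,545:545+243]=d[:240]
cv2.imwrite('pics/crop1.png',out)
E
```

```text
(no output)
```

View pics/crop1.png

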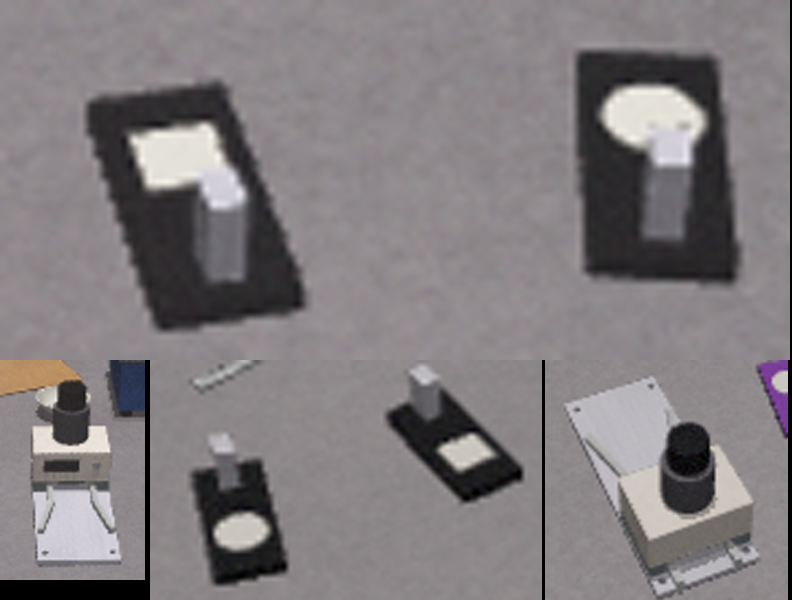

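The round-tablet carrier is the one at side (401,267), scene (248,177). The square one is at side (336,272). Next I'll measure it and the reader.

```bash
cat > h.py <<'E'
import numpy as np,cv2
from scipy.spatial.transform import Rotation as R
from cell import ctrl,eyes
def ray(n,u,v,z,T=None):
    c=eyes.calibration(n); P=np.array(c["pose"]) if T is None else T
    d=P[:3,:3]@np.array([(u-c["cx"])/c["fx"],-(v-c["cy"])/c["fy"],-1]);o=P[:3,3]
    return o+d*(z-o[2])/d[2]
def tool():
    s=ctrl.read_state();T=np.eye(4);T[:3,:3]=R.from_euler('xyz',s["tool_rot"]).as_matrix();T[:3,3]=s["eef_pos"];return T
def wristT(): return tool()@np.array(eyes.calibration("wrist")["tool_from_camera"])
def proj(n,p,T=None):
    c=eyes.calibration(n); P=np.array(c["pose"]) if T is None else T
    q=P[:3,:3].T@(np.array(p)-P[:3,3]);return c["cx"]+c["fx"]*q[0]/-q[2],c["cy"]-c["fy"]*q[1]/-q[2]
E
python3 - <<'E'
from h import *
f=lambda x,y,o,s,z,n:ray(n,o[0]+x/s,o[1]+y/s,z).round(0)[:2]
print("carrier side corners",[f(x,y,(310,245),7.2,10,"side") for x,y in((578,52),(715,55),(737,272),(588,266))])
print("tablet",f(652,117,(310,245),7.2,10,"side"),f(242-150,532-360,(230,145),4.9,10,"scene"))
print("post top",f(670,148,(310,245),7.2,44,"side"),f(222-150,442-360,(230,145),4.9,44,"scene"))
print("other tab",f(178,155,(310,245),7.2,10,"side"),"other post",f(222,187,(310,245),7.2,44,"side"))
g=lambda x,y,z:f(x,y-360,(310,130),2.2,z,"side")
print("plate near",g(38,562,10),g(119,558,10))
k=lambda x,y,z:f(x-545,y-360,(280,195),2.7,z,"scene")
print("plate scene: near L,R",k(566,405,10),k(655,378,10),"far",k(660,597,10),k(758,552,10))
print("gantry top scene",k(622,480,74),k(720,442,74),k(750,508,74),k(650,555,74))
print("gantry front top side",g(33,429,74),g(109,429,74),"low",g(36,482,24),g(108,485,24))
E
```

```text
carrier side corners [array([ 625., -203.]), array([ 673., -215.]), array([ 638., -324.]), array([ 590., -310.])]
tablet [ 639. -243.] [ 634. -235.]
post top [ 621. -296.] [ 617. -288.]
other tab [ 470. -226.] other post [ 470. -283.]
plate near [497. -35.] [602. -48.]
plate scene: near L,R [600. -39.] [494. -17.] far [652. 225.] [544. 237.]
gantry top scene [631. 130.] [524. 145.] [550. 226.] [657. 216.]
gantry front top side [545. 204.] [654. 181.] low [535. 139.] [633. 109.]
```

```bash
cat >> h.py <<'E'
def inc(p,yaw_deg):
    """increment (cm, deg) from current pose to tool-down pose"""
    T=tool();Q=R.from_euler('xyz',[np.pi,0,np.radians(yaw_deg)]).as_matrix()
    return np.r_[T[:3,:3].T@(np.array(p)-T[:3,3])/10, np.degrees(R.from_matrix(T[:3,:3].T@Q).as_rotvec())].round(2)
E
python3 - <<'E'
from h import *
print("pot knob",ray("side",252,352,230),ray("scene",292,55,230))
print("beaker",ray("scene",219,212,0)[:2],"jar",ray("scene",339,172,0)[:2],"bottle",ray("scene",246,266,0)[:2])
print(inc((162,-629,330),14.4),inc((620,-290,230),71.5))
E
```

```text
pot knob [ 241.02087642 -628.22601433  230.        ] [ 271.67647594 -531.10393012  230.        ]
beaker [ 770.86703468 -166.95748634] jar [ 358.41880221 -105.61414684] bottle [789.86026552  59.76249032]
[ 2.000e-02 -1.000e-02 -1.338e+01 -9.000e-02  0.000e+00  3.000e-02] [ 5.282e+01 -2.142e+01 -3.350e+00 -8.000e-02 -4.000e-02 -5.707e+01]
```

Request:
move_arm:
  increments:
    - [0,0,-5,0,0,0]
    - [0,0,-10,0,0,0]
    - [0,0,-14,0,0,0]
    - [4,-1.6,-14,0,0,-5]
    - [9,-3.6,-14,0,0,-12]
    - [14,-5.6,-14,0,0,-19]
    - [19,-7.6,-14,0,0,-26]
    - [24,-9.6,-14,0,0,-33]
    - [29,-11.6,-14,0,0,-40]
    - [34,-13.6,-14,0,0,-47]
    - [39,-15.6,-12,0,0,-53]
    - [44,-17.6,-9,0,0,-57]
    - [49,-19.6,-6,0,0,-57]
    - [52.8,-21.4,-3.4,0,0,-57]
    - [52.8,-21.4,-3.4,0,0,-57]
    - [52.8,-21.4,-3.4,0,0,-57]
    - [52.8,-21.4,-3.4,0,0,-57]

```text
clock: 1.85
eef_pos: [620.1, -288.9, 229.2]
tool_rot: [-3.139, -0.001, 1.25]
force: [-1.0, -0.9, 0.8]
width: 85.6
```

```bash
python3 - <<'E'
from h import *
T=wristT();im=eyes.get_image("wrist");cv2.imwrite("pics/w1.png",im[:,:,::-1]);np.save("w1T.npy",T);print(tool().round(3))
E
```

```text
[[ 3.18000e-01  9.48000e-01 -1.00000e-03  6.19538e+02]
 [ 9.48000e-01 -3.18000e-01 -1.00000e-03 -2.91144e+02]
 [-1.00000e-03 -1.00000e-03 -1.00000e+00  2.30450e+02]
 [ 0.00000e+00  0.00000e+00  0.00000e+00  1.00000e+00]]
```

View pics/w1.png

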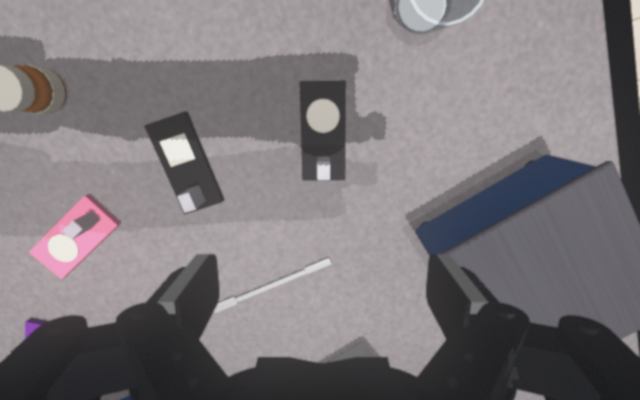

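The image shows the round-tablet carrier upright, with deck corners at (300,81) to (345,180), the tablet at (323,116) and the post near (323,165). The square carrier is at (185,163).

```bash
python3 - <<'E'
from h import *
T=np.load("w1T.npy");im=cv2.imread("pics/w1.png")
g=lambda u,v,z:ray("wrist",u,v,z,T)[:2]
# deck: dark mask edges in window
h=cv2.cvtColor(im,cv2.COLOR_BGR2GRAY)[70:195,285:362]
m=((h<52)*255).astype(np.uint8)
m=cv2.morphologyEx(m,cv2.MORPH_OPEN,np.ones((3,3)))
cs,_=cv2.findContours(m,0,2);c=np.vstack([c for c in cs if cv2.contourArea(c)>150]);r=cv2.minAreaRect(c);b=cv2.boxPoints(r)+[285,70];print(b.round(1))
P=np.array([g(u,v,10) for u,v in b]);print(P.round(1),[np.linalg.norm(P[i]-P[i-1]).round(1) for i in range(4)])
w=h>130;w[50:]=0
v,u=np.nonzero(w*(np.arange(77)>18)*(np.arange(77)<57));tab=g(u.mean()+285.5,v.mean()+70.5,10);print("tab",u.mean()+285,v.mean()+70,tab)
ce=P.mean(0);print("centre",ce)
d=P[0]-P[1]; 
for i in range(4):
    e=P[i]-P[i-1]; print(np.linalg.norm(e).round(),np.degrees(np.arctan2(e[1],e[0])).round(1))
a=np.radians(70.5);ax=np.array([np.cos(a),np.sin(a)])
print("post from tab",tab-55*ax,"from centre",ce-37*ax,proj("wrist",[*(ce-37*ax),44],T))
cv2.imwrite("pics/w1c.png",cv2.resize(im[70:195,285:362],None,fx=4,fy=4,interpolation=cv2.INTER_CUBIC))
E
```

```text
Traceback (most recent call last):
ValueError: need at least one array to concatenate
```

```bash
python3 - <<'E'
from h import *
T=np.load("w1T.npy");im=cv2.imread("pics/w1.png")
g=lambda u,v,z:ray("wrist",u,v,z,T)[:2]
h=cv2.cvtColor(im,cv2.COLOR_BGR2GRAY)[70:195,285:362]
print("row40",h[40,::4],"col27",h[::5,22])
m=((h<72)*255).astype(np.uint8)
m=cv2.morphologyEx(m,cv2.MORPH_OPEN,np.ones((5,5)))
cs,_=cv2.findContours(m,0,2);c=max(cs,key=cv2.contourArea);b=cv2.boxPoints(cv2.minAreaRect(c))+[285,70]
P=np.array([g(u,v,10) for u,v in b]);ce=P.mean(0)
print(b.round(1).tolist(),"centre",ce)
for i in range(4):
    e=P[i]-P[i-1]; print(np.linalg.norm(e).round(1),np.degrees(np.arctan2(e[1],e[0])).round(1))
w=h>120;w[65:]=0;w[:,:20]=0;w[:,57:]=0
v,u=np.nonzero(w);tab=g(u.mean()+285,v.mean()+70,10);print("tab",u.mean()+285,v.mean()+70,tab)
a=np.radians(71.5);ax=np.array([np.cos(a),np.sin(a)])
print("post from tab",tab-55*ax,"from centre",ce-37*ax,proj("wrist",[*(ce-37*ax),44],T))
E
```

```text
row40 [114 115 114 111  64  65 186 189 188 188 189 189 189 171  59  86 115 117
 159 162] col27 [116 115  95  58  57  58  57  62 132 166 136  67  58  59  59  56  56  71
  73  74  74  76 113 147 148]
[[301.0, 119.0], [344.0, 119.0], [344.0, 156.0], [301.0, 156.0]] centre [ 628.85949769 -262.21770212]
41.1 70.6
47.5 -18.4
41.1 -107.5
48.9 161.6
tab 322.545352743561 115.29115341545352 [ 636.66779292 -238.94181413]
post from tab [ 619.21603682 -291.09961517] from centre [ 617.1192254  -297.30567737] (np.float64(322.37821021077855), np.float64(176.52836549349632))
```

Request:
move_arm:
  increments:
    - [0,0,3,0,0,0]
    - [0,0,7,0,0,0]
    - [0,0,11,0,0,0]
    - [0,0,15,0,0,0]
    - [0,0,18,0,0,0]
    - [0,0,20,0,0,0]
    - [0,0,21.2,0,0,0]
    - [0,0,21.2,0,0,0]
    - [0,0,21.2,0,0,0]
  grip: 1

```text
clock: 2.8
eef_pos: [620.5, -292.1, 20.3]
tool_rot: [3.139, 0.001, 1.245]
force: [-0.2, -0.1, 1.0]
width: 85.7
```

```bash
python3 - <<'E'
from h import *
im=eyes.get_image("wrist");s=eyes.get_image("side")
o=np.vstack([im[:,:,::-1][60:380,80:560],cv2.resize(s[220:330,330:490,::-1],(480,280))]);cv2.imwrite("pics/w2.png",o);print(tool().round(3)[:,3])
E
```

```text
[ 621.168 -291.617   20.83     1.   ]
```

View pics/w2.png

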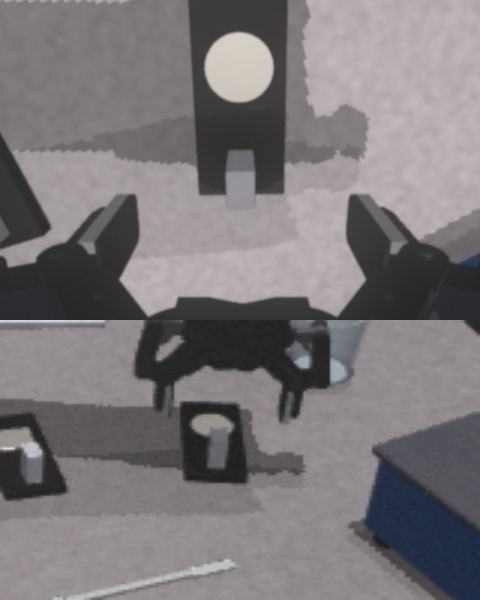

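```bash
python3 - <<'E'
from h import *
T=wristT();t=tool()
for z in(10,0,-19,-23.5):
    print(z,np.round(proj("wrist",(t@[0,0,z,1])[:3],T),1))
# measured: top face crop rows 170..208 -> centre (320,249); tail edge row 253; tablet centre (319,127)
for n,(u,v),z in(("top",(320,249),44),("top front",(320,230),44),("top back",(320,268),44),("tail",(320,253.5),10),("tab",(319,127),10)):
    p=ray("wrist",u,v,z,T);print(n,p.round(1),(np.linalg.inv(t)@[*p,1]).round(1)[:3])
E
```

```text
10 [321.9 227. ]
0 [321.9 233.5]
-19 [321.9 247.9]
-23.5 [321.9 251.8]
top [ 620.7 -290.1   44. ] [  1.3  -0.9 -23.2]
top front [ 623.8 -280.9   44. ] [ 11.   -0.9 -23.2]
top back [ 617.5 -299.5   44. ] [ -8.7  -0.9 -23.2]
tail [ 614.8 -307.2   10. ] [-16.8  -1.1  10.8]
tab [ 637.6 -238.3   10. ] [55.8 -1.5 10.8]
```

Post centre is within about 1 mm of the tool axis. I'll lower 4 mm and close.

Request:
move_arm:
  increments:
    - [0.1,-0.1,0.2,0,0,0]
    - [0.1,-0.1,0.4,0,0,0]
    - [0.1,-0.1,0.4,0,0,0]
    - [0.1,-0.1,0.4,0,0,0]
    - [0.1,-0.1,0.4,0,0,0]
    - [0.1,-0.1,0.4,0,0,0]
    - [0.1,-0.1,0.4,0,0,0]
    - [0.1,-0.1,0.4,0,0,0]
    - [0.1,-0.1,0.4,0,0,0]
    - [0.1,-0.1,0.4,0,0,0]
    - [0.1,-0.1,0.4,0,0,0]
    - [0.1,-0.1,0.4,0,0,0]
  grip: -1

```text
clock: 4.1
eef_pos: [619.4, -289.4, 14.9]
tool_rot: [-3.142, -0.0, 1.247]
force: [1.0, 0.3, 0.6]
width: -0.1
```

Request:
move_arm:
  increments:
    - [0,0,-1,0,0,0]
    - [0,0,-3,0,0,0]
    - [0,0,-6,0,0,0]
    - [0,0,-9,0,0,0]
    - [0,0,-12,0,0,0]
    - [0,0,-13,0,0,0]
    - [0,0,-13,0,0,0]

```text
clock: 4.8
eef_pos: [620.6, -289.9, 147.3]
tool_rot: [3.138, 0.0, 1.246]
force: [-0.4, 0.3, 0.0]
width: -0.0
```

```bash
python3 - <<'E'
from h import *
s=ctrl.read_state();print(s["width"],s["eef_pos"],s["tool_rot"],s["force"])
a=np.radians(79);ax=np.array([np.cos(a),np.sin(a)]);o=np.array([580,134])
for x in(-37-170,):
    p=o+ax*x;print(p,inc((*p,150),79),inc((*p,200),79))
E
```

```text
-0.0397876054314173 [ 620.63115503 -289.94827115  147.25054287] [3.13750323e+00 3.61938901e-04 1.24646274e+00] [-0.37930028  0.32735121  0.00192365]
[540.50253796 -69.19682697] [ 18.37 -14.63  -0.34   0.23   0.04  -7.58] [ 18.37 -14.61  -5.34   0.23   0.04  -7.58]
```

Width is 0, so the grasp missed. I'll look at what happened.

```bash
python3 - <<'E'
from h import *
im=eyes.get_image("wrist");s=eyes.get_image("side")
o=np.vstack([im[:,:,::-1][0:380,80:560],cv2.resize(s[200:330,300:490,::-1],(480,220))]);cv2.imwrite("pics/w3.png",o)
E
```

```text
(no output)
```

View pics/w3.png

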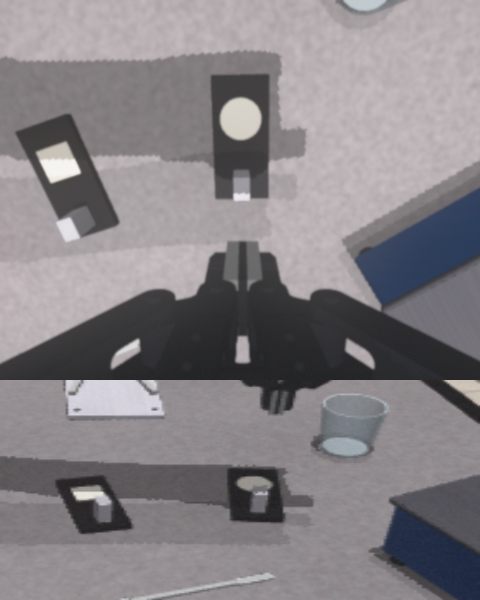

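```bash
python3 - <<'E'
from h import *
t=tool();T=wristT()
print("TCP in side/scene",proj("side",t[:3,3]),proj("scene",t[:3,3]), proj("side",(t@[0,0,-19,1])[:3]))
for z in(20,60,100,147): print(z,ray("side",409.6,216.5,z).round(0))
print("open tips at pick",[ray("side",405,256,z).round(0)[:2] for z in(15,30,60,90)])
# post now in wrist: top centre (321,195?) tail row 198, tab (320,118), nose row 75
for n,(u,v),z in(("tail",(320,198),10),("tab",(320.5,118),10),("nose",(320,75),10),("postbright",(321.5,196),44),("post dark/bright edge",(321.5,190),44),("edge z10",(321.5,170),10)):
    p=ray("wrist",u,v,z,T);print(n,p.round(1),(np.linalg.inv(t)@[*p,1]).round(1)[:3])
s=eyes.get_image("scene");cv2.imwrite("pics/s3.png",s[:,:,::-1])
a=cv2.resize(s[90:230,180:360,::-1],None,fx=4,fy=4,interpolation=2);cv2.imwrite("pics/s3c.png",a)
E
```

```text
TCP in side/scene (np.float64(405.36292257180094), np.float64(230.3625438085713)) (np.float64(239.12534800267645), np.float64(137.36630210257135)) (np.float64(406.2509609548032), np.float64(223.62394969802148))
20 [730. -73.  20.]
60 [ 704. -126.   60.]
100 [ 678. -180.  100.]
147 [ 647. -243.  147.]
open tips at pick [array([ 655., -231.]), array([ 646., -248.]), array([ 630., -282.]), array([ 614., -315.])]
tail [ 610.8 -305.7   10. ] [-18.   -1.9 134.1]
tab [ 634.4 -237.6   10. ] [ 54.1  -1.3 134.1]
nose [ 645.3 -204.    10. ] [ 89.3  -1.6 134.1]
postbright [ 615.9 -295.4   44. ] [ -6.7  -0.4 100.1]
post dark/bright edge [ 617.5 -290.6   44. ] [ -1.6  -0.4 100.1]
edge z10 [ 620.5 -281.3   10. ] [  8.2  -0.5 134.1]
```

View pics/s3c.png

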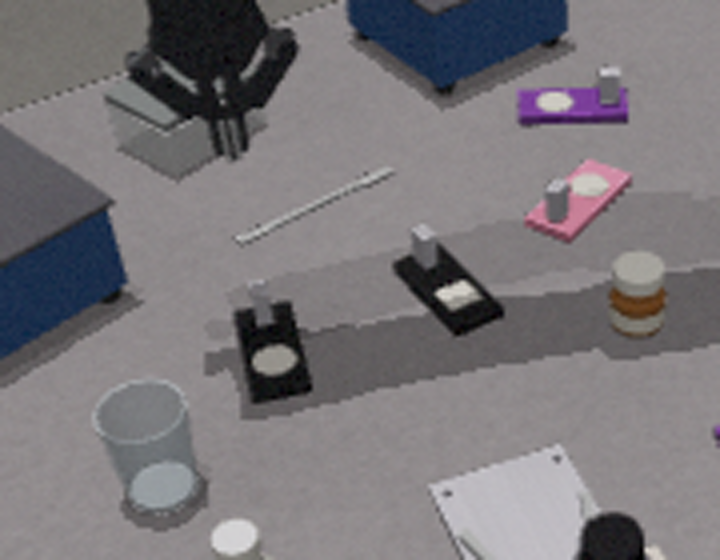

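```bash
python3 - <<'E'
from h import *
def tri(a,b):
    A=[];B=[]
    for n,u,v in(a,b):
        o=ray(n,u,v,0);d=ray(n,u,v,100)-o;d/=np.linalg.norm(d);M=np.eye(3)-np.outer(d,d);A.append(M);B.append(M@o)
    return np.linalg.lstsq(np.vstack(A),np.hstack(B),rcond=None)[0].round(1)
im=cv2.imread("pics/s3.png");cv2.imwrite("pics/tmp.png",im)
s=eyes.get_image("side")[:,:,::-1];cv2.imwrite("pics/side4.png",s)
# dark lowest pixels near fingertip
for n,i,(x0,x1,y0,y1) in(("scene",im,(225,250,110,145)),("side",s,(395,425,190,240))):
    g=cv2.cvtColor(np.ascontiguousarray(i),cv2.COLOR_BGR2GRAY)[y0:y1,x0:x1]
    for r in range(0,y1-y0): 
        k=np.nonzero(g[r]<75)[0]
        if len(k): last=(r+y0,k.min()+x0,k.max()+x0,g[r].min())
    print(n,last)
print(tri(("scene",237.5,129),("side",409,222)),tri(("scene",237.5,129),("side",409,218)))
print("post top both views",tri(("scene",230+72/4.9,145+82/4.9),("side",310+670/7.2,245+148/7.2)))
print("tab both views",tri(("scene",230+92/4.9,145+172/4.9),("side",310+652/7.2,245+117/7.2)))
E
```

```text
scene (129, np.int64(238), np.int64(238), np.uint8(45))
side (238, np.int64(424), np.int64(424), np.uint8(70))
[ 618.9 -295.7  172.1] [ 621.4 -288.   177.4]
post top both views [ 619.  -292.8   41.6]
tab both views [ 636.4 -239.     7.6]
```

```bash
python3 - <<'E'
from h import *
t=tool();T=wristT()
for x in(0,11):
    print(x,[(z,round(proj("wrist",(t@[x,0,z,1])[:3],T)[1],1)) for z in(0,-10,-20,-27,-35)])
c=eyes.calibration("wrist");print(c)
g=cv2.imread("pics/w3.png");s=cv2.imread("pics/side4.png")
o=np.hstack([cv2.resize(g[200:380,130:350],(400,328),interpolation=2),cv2.resize(s[180:245,380:450],(353,328),interpolation=2)])
cv2.imwrite("pics/c5.png",o)
E
```

```text
0 [(0, np.float64(233.5)), (-10, np.float64(240.8)), (-20, np.float64(248.8)), (-27, np.float64(255.0)), (-35, np.float64(262.7))]
11 [(0, np.float64(214.2)), (-10, np.float64(220.5)), (-20, np.float64(227.5)), (-27, np.float64(232.9)), (-35, np.float64(239.7))]
{'fx': 350.0325610741263, 'fy': 350.0325610741263, 'cx': 322.2628496460218, 'cy': 198.13153313951312, 'tool_from_camera': array([[-5.16479007e-04,  9.61933106e-01,  2.73284529e-01,
         7.01644083e+01],
       [ 9.99999853e-01,  5.42313499e-04, -1.89925745e-05,
         1.88767096e-01],
       [-1.66475475e-04,  2.73284479e-01, -9.61933244e-01,
        -1.76892807e+02],
       [ 0.00000000e+00,  0.00000000e+00,  0.00000000e+00,
         1.00000000e+00]])}
```

View pics/c5.png

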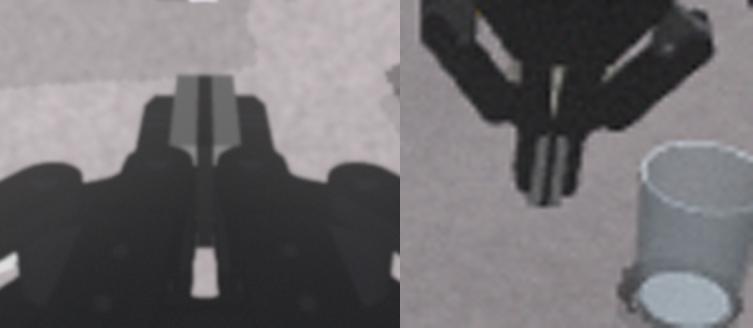

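The two views put the closed fingertips at z ≈ 174 while the reading is 147. The real tips therefore sit about 27 mm behind the reported TCP, and the jaws shut just above the post. The lateral position is right, so I'll reopen and go down to a reading of about −7, watching the force.

Request:
move_arm:
  increments:
    - [0,0,0,0,0,0]
    - [0,0,0,0,0,0]
    - [0,0,0,0,0,0]
    - [0,0,0,0,0,0]
    - [0,0,0,0,0,0]
    - [0,0,3,0,0,0]
    - [0,0,6,0,0,0]
    - [0,0,9,0,0,0]
    - [0,0,11.5,0,0,0]
    - [0,0,13,0,0,0]
    - [0,0,13.5,0,0,0]
    - [0,0,13.5,0,0,0]
  grip: 1

```text
clock: 6.2
eef_pos: [619.5, -289.4, 9.8]
tool_rot: [-3.141, -0.0, 1.247]
force: [0.3, -0.1, 0.1]
width: 85.5
```

Request:
move_arm:
  increments:
    - [0,0,0.5,0,0,0]
    - [0,0,1,0,0,0]
    - [0,0,1.5,0,0,0]
    - [0,0,1.9,0,0,0]
    - [0,0,1.9,0,0,0]

```text
clock: 6.7
eef_pos: [618.9, -289.3, -9.7]
tool_rot: [-3.141, -0.0, 1.247]
force: [0.5, 0.0, -1.0]
width: 85.1
```

Request:
move_arm:
  increments:
    - [0,0,0,0,0,0]
    - [0,0,0,0,0,0]
    - [0,0,0,0,0,0]
    - [0,0,0,0,0,0]
    - [0,0,0,0,0,0]
    - [0,0,0,0,0,0]
    - [0,0,0,0,0,0]
    - [0,0,0,0,0,0]
    - [0,0,0,0,0,0]
    - [0,0,0,0,0,0]
  grip: -1

```text
clock: 7.7
eef_pos: [619.7, -289.6, -8.7]
tool_rot: [3.141, 0.0, 1.247]
force: [0.6, 1.0, 4.8]
width: 12.9
```

Gripped, width 12.9 mm. I'll lift and carry it to just short of the mouth.

Request:
move_arm:
  increments:
    - [0,0,-1,0,0,0]
    - [0,0,-3,0,0,0]
    - [0,0,-6,0,0,0]
    - [0,0,-9,0,0,0]
    - [0,0,-12,0,0,0]
    - [2,-1.6,-13,0,0,-1]
    - [5,-4,-13,0,0,-2]
    - [8,-6.4,-13,0,0,-3]
    - [11,-8.8,-13,0,0,-4.5]
    - [14,-11.1,-13,0,0,-6]
    - [16.5,-13.1,-13,0,0,-7]
    - [18,-14.4,-13,0,0,-7.6]
    - [18.2,-14.6,-13,0,0,-7.6]
    - [18.2,-14.6,-13,0,0,-7.6]
    - [18.2,-14.6,-13,0,0,-7.6]

```text
clock: 9.2
eef_pos: [539.5, -72.5, 120.9]
tool_rot: [3.141, 0.001, 1.377]
force: [1.0, -0.1, -2.1]
width: 12.3
```

```bash
python3 - <<'E'
from h import *
t=tool();T=wristT();im=eyes.get_image("wrist");cv2.imwrite("pics/w6.png",im[:,:,::-1]);np.save("w6T.npy",T);np.save("w6t.npy",t);print(t.round(3),ctrl.read_state()["width"])
E
```

```text
[[ 1.93000e-01  9.81000e-01  1.00000e-03  5.39544e+02]
 [ 9.81000e-01 -1.93000e-01 -1.00000e-03 -7.25360e+01]
 [-1.00000e-03  1.00000e-03 -1.00000e+00  1.20879e+02]
 [ 0.00000e+00  0.00000e+00  0.00000e+00  1.00000e+00]] 12.268566135986518
```

View pics/w6.png

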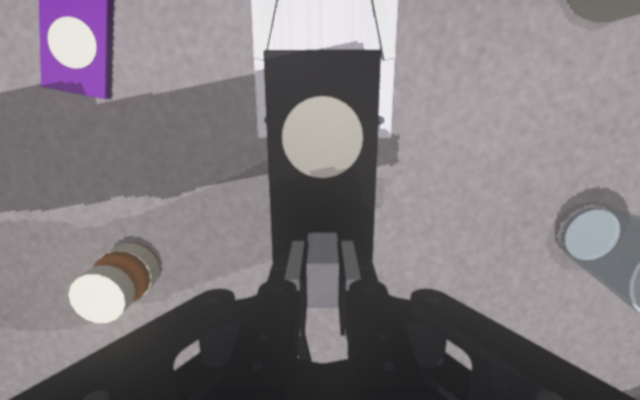

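The plate's near corners are at (258,138) and (392,138), with its edges running to (250,0) and (398,0). The rail lines run (273,0)–(265,50) and (375,0)–(382,58). The carrier hangs straight, with its tablet at (322,137).

```bash
python3 - <<'E'
from h import *
T=np.load("w6T.npy");t=np.load("w6t.npy");im=cv2.imread("pics/w6.png");g=cv2.cvtColor(im,cv2.COLOR_BGR2GRAY).astype(int)
for r in(5,20,35,50,80,110,125):
    w=np.nonzero(g[r,230:420]>185)[0]+230;print(r,w.min(),w.max())
f=lambda u,v,z:(np.linalg.inv(t)@[*ray("wrist",u,v,z,T),1])[:2].round(1)
for r in(5,20,35,50,80,110,125):
    w=np.nonzero(g[r,230:420]>185)[0]+230;a,b=f(w.min(),r,10),f(w.max(),r,10);print(r,a,b,"mid",(a+b)/2)
print("near corners",f(258,138,10),f(392,138,10),"rail top ends",f(265,50,18),f(382,58,18),f(273,0,18),f(375,0,18))
dz=139.6
print("deck corners nose",f(265,51,dz),f(380,50,dz),"tail-ish",f(272,240,dz),f(374,240,dz),"tab",f(322,137,dz))
E
```

```text
5 251 397
20 252 396
35 252 396
50 253 395
80 380 393
110 295 392
125 311 391
5 [136.7 -52.2] [136.7  55.6] mid [136.7   1.7]
20 [126.6 -52.1] [126.6  55.4] mid [126.6    1.65]
35 [116.4 -52.6] [116.3  56. ] mid [116.35   1.7 ]
50 [105.9 -52.5] [105.8  55.8] mid [105.85   1.65]
80 [84.1 45.4] [84.1 55.5] mid [84.1  50.45]
110 [ 61.5 -21.4] [61.4 56. ] mid [61.45 17.3 ]
125 [49.7 -8.8] [49.7 55.8] mid [49.7 23.5]
near corners [ 39.3 -52. ] [39.3 57.2] rail top ends [104.9 -42.1] [99.3 44.9] [138.  -34.9] [138.   38.1]
deck corners nose [ 89.4 -23.7] [89.7 24.5] tail-ish [  4.  -24.1] [ 4.  25.5] tab [53.6  0.2]
```

Request:
move_arm:
  increments:
    - [1,0.1,1,0,0,0]
    - [3,0.15,3,0,0,0]
    - [5,0.15,6,0,0,0]
    - [5.7,0.15,8.5,0,0,0]
    - [5.7,0.15,10,0,0,0]
    - [5.7,0.15,10.8,0,0,0]
    - [5.7,0.15,11.3,0,0,0]
    - [5.7,0.15,11.6,0,0,0]
    - [5.7,0.15,11.8,0,0,0]
    - [5.7,0.15,11.8,0,0,0]

```text
clock: 10.25
eef_pos: [551.7, -15.0, 3.3]
tool_rot: [3.141, -0.0, 1.379]
force: [-0.2, -0.3, -1.9]
width: 12.4
```

```bash
python3 - <<'E'
from h import *
s=ctrl.read_state();print(s["eef_pos"],s["force"],s["torque"],s["width"])
im=eyes.get_image("wrist")[:,:,::-1];sd=eyes.get_image("side")[:,:,::-1]
o=np.vstack([im[0:300,80:560],cv2.resize(sd[130:240,290:450],(436,300),interpolation=2)[:, :480] if 0 else cv2.resize(sd[130:240,290:466],(480,300),interpolation=2)]);cv2.imwrite("pics/w7.png",o)
E
```

```text
[551.67083593 -15.0034689    3.29470663] [-0.20083571 -0.34353691 -1.93345733] [-0.07120147  0.0145956   0.01227812] 12.381603035760977
```

View pics/w7.png

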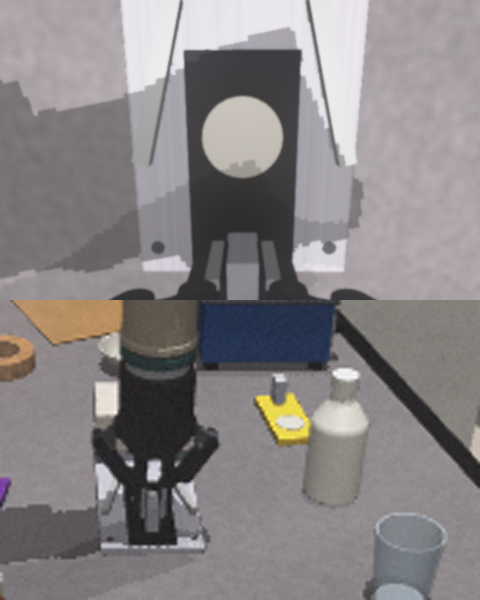

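The carrier hangs centred between the rails to about 1 mm: rail midpoint at column 244, carrier at 242. I'll lower it to touch by feel.

Request:
move_arm:
  increments:
    - [0,0.08,0.05,0,0,0]
    - [0,0.08,0.1,0,0,0]
    - [0,0.08,0.15,0,0,0]
    - [0,0.08,0.15,0,0,0]

```text
clock: 10.75
eef_pos: [552.0, -14.9, 1.4]
tool_rot: [-3.142, 0.0, 1.379]
force: [0.3, -0.1, -1.5]
width: 12.1
```

Request:
move_arm:
  increments:
    - [0,0,0.05,0,0,0]
    - [0,0,0.1,0,0,0]
    - [0,0,0.1,0,0,0]

```text
clock: 11.05
eef_pos: [552.1, -14.9, 1.2]
tool_rot: [3.141, 0.0, 1.379]
force: [-2.0, 0.1, 6.9]
width: 12.6
```

Request:
move_arm:
  increments:
    - [0.3,0,-0.05,0,0,0]
    - [0.8,0,-0.05,0,0,0]
    - [1.3,0,-0.05,0,0,0]
    - [1.8,0,-0.05,0,0,0]
    - [2.3,0,-0.05,0,0,0]
    - [2.3,0,-0.05,0,0,0]

```text
clock: 11.65
eef_pos: [557.1, 8.8, 1.2]
tool_rot: [3.141, -0.001, 1.38]
force: [-0.7, -0.4, 5.6]
width: 12.6
```

Request:
move_arm:
  increments:
    - [0.4,0,0,0,0,0]
    - [0.8,0,0,0,0,0]
    - [1.2,0,0,0,0,0]
    - [1.6,0,0,0,0,0]
    - [1.6,0,0,0,0,0]

```text
clock: 12.15
eef_pos: [559.9, 23.6, 1.2]
tool_rot: [3.141, 0.0, 1.38]
force: [-1.0, -2.3, 5.2]
width: 12.6
```

```bash
python3 - <<'E'
from h import *
s=ctrl.read_state();print(s["eef_pos"],s["tool_rot"],s["force"],s["torque"],s["width"])
im=eyes.get_image("wrist")[:,:,::-1];cv2.imwrite("pics/w8.png",im[0:300,80:560])
E
```

```text
[559.92698683  23.61965287   1.21619783] [3.14082895e+00 4.74836130e-05 1.37960207e+00] [-0.99233873 -2.30013639  5.2055    ] [-0.48866893  0.15511623  0.01242775] 12.618093933363156
```

View pics/w8.png

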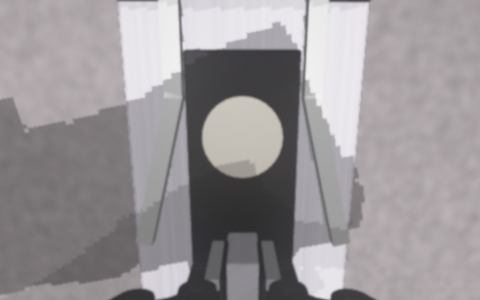

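Request:
move_arm:
  increments:
    - [0.4,0.03,0,0,0,0]
    - [0.8,0.03,0,0,0,0]
    - [1.2,0.03,0,0,0,0]
    - [1.6,0.03,0,0,0,0]
    - [2,0.03,0,0,0,0]
    - [2,0.03,0,0,0,0]

```text
clock: 12.8
eef_pos: [563.9, 43.1, 1.2]
tool_rot: [3.141, 0.0, 1.38]
force: [-0.5, -2.7, 5.6]
width: 12.3
```

Request:
move_arm:
  increments:
    - [0.15,0,0,0,0,0]
    - [0.3,0,0,0,0,0]
    - [0.45,0,0,0,0,0]
    - [0.6,0,0,0,0,0]
    - [0.6,0,0,0,0,0]

```text
clock: 13.3
eef_pos: [564.9, 48.1, 1.2]
tool_rot: [3.141, 0.001, 1.379]
force: [-0.7, -3.2, 6.5]
width: 12.5
```

Request:
move_arm:
  increments:
    - [0.1,0,0,0,0,0]
    - [0.2,0,0,0,0,0]
    - [0.3,0,0,0,0,0]
    - [0.4,0,0,0,0,0]
    - [0.4,0,0,0,0,0]

```text
clock: 13.8
eef_pos: [564.9, 48.4, 1.2]
tool_rot: [-3.141, 0.005, 1.377]
force: [-2.5, -10.1, 7.9]
width: 12.6
```

Roller contact with the nose at about x = 4.5, as expected. Pushing on gently.

Request:
move_arm:
  increments:
    - [0.05,0,0,0,0,0]
    - [0.1,0,0,0,0,0]
    - [0.1,0,0,0,0,0]

```text
clock: 14.1
eef_pos: [564.8, 48.4, 1.2]
tool_rot: [-3.141, 0.007, 1.376]
force: [-2.8, -12.1, 8.9]
width: 12.6
```

Request:
move_arm:
  increments:
    - [0.05,0,0,0,0,0]
    - [0.1,0,0,0,0,0]
    - [0.1,0,0,0,0,0]

```text
clock: 14.4
eef_pos: [564.8, 48.4, 1.2]
tool_rot: [-3.14, 0.008, 1.376]
force: [-2.9, -12.8, 10.3]
width: 12.4
```

Request:
move_arm:
  increments:
    - [0,0,-0.06,0,0,0]
    - [0.1,0,-0.06,0,0,0]
    - [0.1,0,-0.06,0,0,0]

```text
clock: 14.7
eef_pos: [564.9, 51.2, 1.2]
tool_rot: [-3.14, 0.006, 1.376]
force: [-1.0, -9.5, 4.5]
width: 12.5
```

Request:
move_arm:
  increments:
    - [0.05,0,0,0,0,0]
    - [0.1,0,0,0,0,0]
    - [0.1,0,0,0,0,0]

```text
clock: 15.0
eef_pos: [565.1, 52.5, 1.3]
tool_rot: [-3.14, 0.005, 1.377]
force: [-1.8, -9.4, 5.1]
width: 12.4
```

Request:
move_arm:
  increments:
    - [0.1,0,0,0,0,0]
    - [0.2,0,0,0,0,0]
    - [0.3,0,0,0,0,0]
    - [0.4,0,0,0,0,0]
    - [0.4,0,0,0,0,0]

```text
clock: 15.5
eef_pos: [566.0, 57.6, 1.2]
tool_rot: [-3.14, 0.004, 1.377]
force: [-1.9, -7.7, 4.0]
width: 12.8
```

Request:
move_arm:
  increments:
    - [0.1,0,0,0,0,0]
    - [0.2,0,0,0,0,0]
    - [0.3,0,0,0,0,0]
    - [0.4,0,0,0,0,0]
    - [0.4,0,0,0,0,0]

```text
clock: 16.0
eef_pos: [566.7, 61.5, 1.2]
tool_rot: [-3.14, 0.004, 1.377]
force: [-2.7, -7.2, 4.9]
width: 12.2
```

Request:
move_arm:
  increments:
    - [0.1,0,0,0,0,0]
    - [0.2,0,0,0,0,0]
    - [0.3,0,0,0,0,0]
    - [0.3,0,0,0,0,0]

```text
clock: 16.4
eef_pos: [567.3, 64.4, 1.2]
tool_rot: [-3.14, 0.004, 1.377]
force: [-1.5, -7.1, 4.9]
width: 12.5
```

Request:
move_arm:
  increments:
    - [0.1,0,0,0,0,0]
    - [0.2,0,0,0,0,0]
    - [0.3,0,0,0,0,0]
    - [0.3,0,0,0,0,0]

```text
clock: 16.8
eef_pos: [567.8, 67.3, 1.2]
tool_rot: [-3.14, 0.004, 1.377]
force: [-1.2, -7.3, 4.4]
width: 12.6
```

Request:
move_arm:
  increments:
    - [0.1,0,0,0,0,0]
    - [0.2,0,0,0,0,0]
    - [0.3,0,0,0,0,0]
    - [0.3,0,0,0,0,0]

```text
clock: 17.2
eef_pos: [568.4, 70.3, 1.2]
tool_rot: [-3.14, 0.004, 1.377]
force: [-2.0, -7.6, 4.7]
width: 12.8
```

Request:
move_arm:
  increments:
    - [0.1,0,0,0,0,0]
    - [0.2,0,0,0,0,0]
    - [0.3,0,0,0,0,0]
    - [0.3,0,0,0,0,0]

```text
clock: 17.6
eef_pos: [569.0, 73.1, 1.2]
tool_rot: [-3.14, 0.004, 1.377]
force: [-1.7, -8.2, 4.3]
width: 12.4
```

Request:
move_arm:
  increments:
    - [0.1,0,0,0,0,0]
    - [0.2,0,0,0,0,0]
    - [0.3,0,0,0,0,0]
    - [0.3,0,0,0,0,0]

```text
clock: 18.0
eef_pos: [569.5, 76.1, 1.2]
tool_rot: [-3.14, 0.004, 1.377]
force: [-2.2, -7.5, 4.4]
width: 12.5
```

Request:
move_arm:
  increments:
    - [0.1,0,0,0,0,0]
    - [0.2,0,0,0,0,0]
    - [0.2,0,0,0,0,0]

```text
clock: 18.3
eef_pos: [569.9, 77.8, 1.2]
tool_rot: [-3.14, 0.005, 1.377]
force: [-2.0, -7.6, 4.6]
width: 12.9
```

Request:
move_arm:
  increments:
    - [0.1,0,0,0,0,0]
    - [0.2,0,0,0,0,0]
    - [0.2,0,0,0,0,0]

```text
clock: 18.6
eef_pos: [570.2, 79.6, 1.2]
tool_rot: [-3.14, 0.005, 1.377]
force: [-1.6, -8.4, 5.2]
width: 12.4
```

Request:
move_arm:
  increments:
    - [0.1,0,0,0,0,0]
    - [0.2,0,0,0,0,0]
    - [0.2,0,0,0,0,0]

```text
clock: 18.9
eef_pos: [570.5, 81.4, 1.2]
tool_rot: [-3.14, 0.005, 1.377]
force: [-1.3, -9.7, 4.5]
width: 12.5
```

Request:
move_arm:
  increments:
    - [0.1,0,0,0,0,0]
    - [0.2,0,0,0,0,0]
    - [0.2,0,0,0,0,0]

```text
clock: 19.2
eef_pos: [570.9, 83.2, 1.2]
tool_rot: [-3.14, 0.005, 1.377]
force: [-2.1, -8.5, 5.2]
width: 12.8
```

Request:
move_arm:
  increments:
    - [0.1,0,0,0,0,0]
    - [0.2,0,0,0,0,0]
    - [0.2,0,0,0,0,0]

```text
clock: 19.5
eef_pos: [571.2, 84.7, 1.2]
tool_rot: [-3.139, 0.006, 1.377]
force: [-0.9, -10.0, 5.2]
width: 12.6
```

Request:
move_arm:
  increments:
    - [0.1,0,0,0,0,0]
    - [0.2,0,0,0,0,0]
    - [0.2,0,0,0,0,0]

```text
clock: 19.8
eef_pos: [571.1, 84.6, 1.2]
tool_rot: [-3.139, 0.009, 1.376]
force: [-3.1, -12.9, 6.8]
width: 12.5
```

Request:
move_arm:
  increments:
    - [0.1,0,0,0,0,0]
    - [0.2,0,0,0,0,0]
    - [0.2,0,0,0,0,0]

```text
clock: 20.1
eef_pos: [571.1, 84.6, 1.3]
tool_rot: [-3.138, 0.011, 1.375]
force: [-4.0, -16.5, 8.2]
width: 12.5
```

Request:
move_arm:
  increments:
    - [0.05,0,0,0,0,0]
    - [0.1,0,0,0,0,0]
    - [0.1,0,0,0,0,0]
    - [0.1,0,0,0,0,0]

```text
clock: 20.5
eef_pos: [571.1, 84.5, 1.2]
tool_rot: [-3.138, 0.012, 1.374]
force: [-3.5, -18.6, 8.9]
width: 12.5
```

```bash
python3 - <<'E'
from h import *
s=ctrl.read_state();print(s["eef_pos"],s["tool_rot"],s["force"],s["torque"],s["width"],s["qpos"])
im=eyes.get_image("wrist")[:,:,::-1];sd=eyes.get_image("side")[:,:,::-1]
o=np.vstack([im[0:320,80:560],cv2.resize(sd[130:235,290:466],(480,280),interpolation=2)]);cv2.imwrite("pics/w9.png",o)
E
```

```text
[571.08061442  84.54972248   1.23989493] [-3.13794633  0.01222335  1.37423248] [ -3.53996049 -18.58320967   8.90899819] [-3.50425092  0.66543216  0.06002707] 12.511442561542767 [-0.10618235  0.80692373 -0.15170493  1.85333885  0.24666522  0.50831952
 -0.62557765]
```

View pics/w9.png

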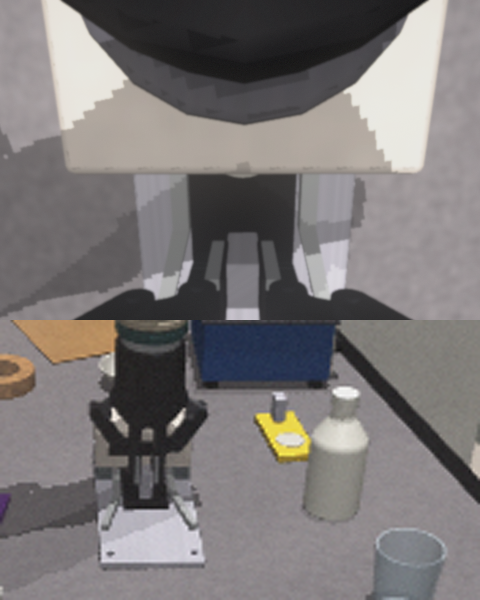

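The force rises firmly at a fixed position with the nose at x ≈ 41, which is the stop. The wrist view agrees: the tablet's rear edge just shows at the gantry, at crop (242,175). I'll ease the push, then release.

Request:
move_arm:
  increments:
    - [-0.1,0,0,0,0,0]
    - [-0.25,0,0,0,0,0]
    - [-0.4,0,0,0,0,0]
    - [-0.5,0,0,0,0,0]
    - [-0.5,0,0,0,0,0]

```text
clock: 21.1
eef_pos: [571.2, 84.7, 1.2]
tool_rot: [-3.139, 0.006, 1.377]
force: [-2.7, -9.3, 5.1]
width: 12.3
```

Request:
move_arm:
  increments:
    - [0,0,-0.05,0,0,0]
    - [0,0,-0.05,0,0,0]

```text
clock: 21.3
eef_pos: [571.1, 84.8, 1.4]
tool_rot: [-3.139, 0.006, 1.377]
force: [-0.8, -9.0, 2.3]
width: 12.7
```

Request:
move_arm:
  increments:
    - [-0.1,0,0,0,0,0]
    - [-0.2,0,0,0,0,0]
    - [-0.3,0,0,0,0,0]
    - [-0.3,0,0,0,0,0]

```text
clock: 21.7
eef_pos: [571.2, 84.9, 1.4]
tool_rot: [-3.14, 0.002, 1.378]
force: [-0.3, -5.3, -1.2]
width: 12.7
```

Request:
move_arm:
  increments:
    - [0,0,0,0,0,0]
    - [0,0,0,0,0,0]
    - [0,0,0,0,0,0]
    - [0,0,0,0,0,0]
    - [0,0,0,0,0,0]
    - [0,0,0,0,0,0]
  grip: 0.5

```text
clock: 22.3
eef_pos: [572.1, 86.4, 2.1]
tool_rot: [3.141, -0.0, 1.379]
force: [0.4, 0.1, 0.5]
width: 64.2
```

```bash
python3 - <<'E'
from h import *
s=ctrl.read_state();print(s["eef_pos"],s["tool_rot"],s["force"],s["width"])
T=wristT();im=eyes.get_image("wrist")[:,:,::-1]
o=np.vstack([im[100:400,80:560]]);cv2.imwrite("pics/w10.png",o)
E
```

```text
[572.06526911  86.37793742   2.10042094] [ 3.14138355e+00 -2.65566946e-04  1.37944292e+00] [0.35935525 0.10586174 0.45319888] 64.16814313965014
```

Released cleanly with no force on the tool. Now lift straight off and retreat.

Request:
move_arm:
  increments:
    - [0,0,-1,0,0,0]
    - [0,0,-3,0,0,0]
    - [0,0,-6,0,0,0]
    - [0,0,-9,0,0,0]
    - [-2,0,-12,0,0,0]
    - [-5,0,-15,0,0,0]
    - [-9,0,-16,0,0,0]
    - [-12,0,-16,0,0,0]
    - [-12,0,-16,0,0,0]
    - [-12,0,-16,0,0,0]

```text
clock: 23.35
eef_pos: [549.2, -32.2, 162.7]
tool_rot: [3.141, -0.0, 1.377]
force: [-0.1, 1.2, -0.3]
width: 64.2
```

```bash
python3 - <<'E'
from h import *
s=ctrl.read_state();print(s["eef_pos"],s["force"],s["width"])
t=tool();T=wristT();im=eyes.get_image("wrist")[:,:,::-1];cv2.imwrite("pics/w11.png",im)
# expected spots if carrier stands where released (post at 571.2,84.8)
ax=np.array([np.cos(1.377),np.sin(1.377)]);p=np.array([571.2,84.8])
for n,q,z in(("post",p,44),("tail",p-18*ax,20),("post top z54",p,54)):print(n,np.round(proj("wrist",[*q,z],T),1))
g=cv2.cvtColor(np.ascontiguousarray(im),cv2.COLOR_BGR2GRAY)
u=int(proj("wrist",[*(p-18*ax),20],T)[0])
for c in(u-18,u,u+18):
    print(c,list(zip(range(0,200,4),g[0:200:4,c].tolist())))
for r in(int(proj("wrist",[*(p-14*ax),20],T)[1]),): print(r,[(i,int(g[r,i])) for i in range(u-70,u+70,3)])
E
```

```text
[549.16070291 -32.21847091 162.74960663] [-0.14644657  1.18026913 -0.29489693] 64.20573851521574
post [320.5  33. ]
tail [320.7  61.1]
post top z54 [320.5  30.6]
302 [(0, 63), (4, 62), (8, 63), (12, 65), (16, 64), (20, 66), (24, 67), (28, 69), (32, 69), (36, 70), (40, 71), (44, 72), (48, 74), (52, 73), (56, 72), (60, 59), (64, 88), (68, 155), (72, 156), (76, 157), (80, 156), (84, 156), (88, 155), (92, 154), (96, 155), (100, 156), (104, 156), (108, 155), (112, 154), (116, 155), (120, 154), (124, 154), (128, 154), (132, 153), (136, 154), (140, 153), (144, 151), (148, 129), (152, 128), (156, 128), (160, 128), (164, 128), (168, 139), (172, 203), (176, 179), (180, 136), (184, 140), (188, 137), (192, 136), (196, 136)]
320 [(0, 60), (4, 60), (8, 62), (12, 62), (16, 65), (20, 211), (24, 228), (28, 229), (32, 230), (36, 230), (40, 229), (44, 229), (48, 130), (52, 83), (56, 53), (60, 58), (64, 95), (68, 151), (72, 152), (76, 153), (80, 152), (84, 152), (88, 152), (92, 153), (96, 152), (100, 152), (104, 152), (108, 152), (112, 152), (116, 152), (120, 152), (124, 152), (128, 153), (132, 152), (1
[... 598 characters left out ...]
, 153), (152, 153), (156, 154), (160, 143), (164, 131), (168, 129), (172, 149), (176, 186), (180, 139), (184, 139), (188, 141), (192, 139), (196, 140)]
56 [(250, 150), (253, 150), (256, 154), (259, 159), (262, 221), (265, 223), (268, 221), (271, 224), (274, 223), (277, 227), (280, 227), (283, 217), (286, 208), (289, 224), (292, 143), (295, 76), (298, 74), (301, 73), (304, 72), (307, 66), (310, 59), (313, 57), (316, 53), (319, 53), (322, 56), (325, 57), (328, 57), (331, 57), (334, 56), (337, 56), (340, 57), (343, 56), (346, 57), (349, 70), (352, 147), (355, 152), (358, 131), (361, 216), (364, 227), (367, 227), (370, 224), (373, 224), (376, 224), (379, 225), (382, 218), (385, 156), (388, 144)]
```

```bash
python3 -c "
from cell import ctrl
print(ctrl.read_state()['qd'].round(4));print(ctrl.finish_job())"
```

```text
[-0.022   0.0089 -0.0124 -0.0028  0.0001 -0.0017  0.0005]
the job is handed in; nothing more can be done
None
```

I loaded the round-tablet carrier into the reader, pushed it to a firm stop, let go of it and handed the job in at about 23.4 s. The hand-in gave no verdict, and nothing shows the pin's value directly.

- **Finding home:** The roller took up to about 13 N to enter, above the 5–10 N expected, then 7–10 N to slide. The carrier stopped dead with its nose at about x = 41 mm, and the push rose to about 19 N without further movement. I eased to about 5 N, still pushing forward, then opened the jaws, lifted off and backed away.
- **Missed first grasp:** The first closing caught nothing. Two camera views showed the real fingertips about 27 mm behind the reported TCP, so I regrasped lower and that held.
- **Last checks:** From the pixels of the last wrist picture, the carrier sits centred on the plate to within about 0.5 mm. Its post and tail are within about 1.5 mm of where I released it. That offset leans away from the stop, but it matches how the post sat in the grip. The tool read about 1 N with the arm clear.
- **Not checked:** I had used the 12 pictures, so I could not look at the final state. I did not look again at the other carrier or the bystanders at the end; the arm was not planned to pass near any of them.

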